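# Return a cover-glass box through the gravity flap

### The job

Return the small two-tone box of cover glasses that lies on the feed deck of the return box: with the fingertips push it gently along its lane and right through the swinging flap, so that it drops into the catch tray behind, then draw the fingers back and let the flap swing shut. Only push it: do not grip it, lift it or carry it. Leave the eraser in the other lane and everything standing around the return box where they are.

Things in the scene. Friction and masses are not known exactly. Their poses are not given: they have to be found in the camera images.
- return_box: Wooden two-lane return box fixed to the desk, 254 mm long, 208 mm wide. Origin on the desk, mid-width, straight below the flaps' hinge line; x is the feeding direction (in through the flaps), y to the left seen along x, z up. Flat feed deck 50 mm above the desk, from x = -130 mm (open front end) to the sill edge at x = +5 mm. A box tips over the sill once its middle is past that edge.
- mouth_left (a point): Centre of the left lane (return box y = +50 mm) on the deck surface, below the left flap's hinge line; axes as the return box. Lanes are 92 mm wide, parted and edged by 8 mm thick rails 13 mm above the deck; at the flaps (x = -12 to +22 mm) the rails become cheeks 44 mm above the deck. Nothing overhead, no cross rod between the cheeks.
- mouth_right (a point): The same for the right lane (return box y = -50 mm).
- tray (a point): Middle of the catch tray's rubber floor, 80 mm beyond the hinge line, 6 mm above the desk. The open-topped tray serves both lanes, spans return box x = +5 to +118 mm and has 56 mm high walls; behind the sill it drops straight down to its floor.
- flap_left (a joint): Left flap, rad: 0 = hanging shut, grows as it is pushed inwards (towards the tray), to 1.4. A 20 g steel panel 82 mm wide, 3 to 25 mm above the deck, front face at return box x = +2 mm, hung by two short arms at its ends from side pivots 36 mm above the deck. Swings inward only, falls shut by its own weight; a push of under 1 N opens it.
- flap_right (a joint): Right flap, the same as the left one.
- cover_box_mid (a point): Centre of the loose box of cover glasses, grey lid on a paler base, 28 (its x) by 32 (its y) by 15 (z) mm, about 30 g, lying flat on the deck in one of the two lanes, 50 to 90 mm before the flaps, turned up to 0.35 rad from the lane.
- eraser_mid (a point): Centre of the loose eraser, 18 by 42 by 11 mm, lying on the deck in the other lane; to be left alone.
- stopper_1: Rubber stopper, 23 mm wide, 22 mm high, standing on the desk to the right of the return box; origin under its centre. Bystander.
- oil: Small brown bottle, 25 mm wide, 58 mm high, standing on the desk to the left of the return box; origin under its centre. Bystander.
- cup: Clear plastic cup, 72 mm wide, 54 mm high, standing on the desk to the right of the return box; origin under its centre. Bystander.
There are look-alikes about, which are no part of the job. There is more than one size of the part that bears cover_box_mid; the job needs the middle-sized.

How it is judged:
By the outcome, as a careful person would: the job done as asked, in the order asked, and still so for the second after the job is handed in, with the robot touching nothing.
It also fails if it takes over 35 s, if anything falls off the work surface, if the arm or the gripper's body presses on something with over 40 N, if the wrist force passes 120 N, or if a joint passes its speed limit or range.

### The arm

A 7-joint arm with a two-finger parallel gripper is mounted at the origin on a cart in front of the work surface, level with it; the furniture and walls round the work are solid. World frame = base frame: x ahead of the robot, y to its left, z up, the work surface at z = 0. Lengths are in m, angles in degrees, forces in N, time in s.
With the tool pointing down it reaches from about 0.425 to 0.875 m from the base axis. Payload 9.9 kg.
Tool frame: the origin (TCP) lies at the very end of the fingers, on their centre line; the grasp point (between the pads) lies 19 mm behind it; x points along the fingers, y is the direction in which the jaws open and shut, and the axes are right-handed (so a half turn about x gives the same grasp; the last joint's range is limited). The gripper opens to 85 mm and grips with 20 to 120 N. Pads are 22 mm wide; open, the fingers measure 114 mm over their backs; the gripper's body (76 mm by 85 mm) begins 54 mm behind the grasp point. The pads swing forward as they close: fully open they stand 13 mm farther back than shut.
Start: joints at [-81.291, 32.985, 1.427, 82.34, -0.859, 64.687, -3.237], TCP at [0.158, 0.656, 0.211] pointing down, gripper open.
Joint ranges: [-157.87, 157.87], [-19.46, 123.44], [-87.15, 90], [11.01, 140.99], [-62.26, 242.26], [9.8, 113.94], [-161.44, 161.44]. Speed limits (degrees/s): [127.2, 127.2, 172.46, 172.46, 180, 180, 180].

### API

Orientations are given as [roll, pitch, yaw] about the fixed x, y, z axes, in that order (R = Rz(yaw) Ry(pitch) Rx(roll)).
In Python, from station import env gives the robot as it stands. The module is installed in compiled form; this text tells all that it offers.
- The arm moves only by the tool move_arm, never from a script. Its argument "rows" is text: rows parted by semicolons, each of 5 numbers parted by spaces: the shift along the world's x, y, z in m, then the turn about the world's z in degrees, then the closure, from 0 (fully open) to 1 (shut). In form: dx dy dz twist jaw; .... A call has 1 to 10 rows; each row shifts and turns the commanded pose from where the row before left it; what a row does not reach is not made up. A row lasts 1/8 s, in which the tool goes at most 62.5 mm and 10.7 degrees, less where a joint would pass 70% of its speed; a pose out of reach is approached as far as the arm can. A call is refused whole if a number of a shift passes 0.0625 or a number of a turn 10.7, either way. A call with a gripper value outside its range is refused whole. The fingers move at their own pace and stop on an object; "squeeze" is the grip in N (left out, the last holds). Time passes only in rows, so rows that do not move let the fingers close. It gives the time, the measured TCP pose, the force and the opening at its end, in the units of the state.
- env.observe(): the state, without advancing time (a new reading comes with each control period).
- env.get_image(name): name is "scene" or "top"; returns the picture (400x640x3 uint8, blue, green, red); there is no depth.
- env.get_calibration(name): a dict with "fx", "fy", "cx", "cy" (pixels), "R" (3x3) and "t" (3): a world point X has camera coordinates R X + t. Camera axes: x right, y down, z forward; pixel columns grow to the right and rows downward; lengths in m; the calibration is good to about 2 mm. A picture is of the moment at which its call begins. get_calibration takes no time and is no camera call.
- env.close_job(): hands the job in, once; it reports no verdict.
The state is a dict: "clock": time; "q": joint angles; "joint_vel": joint speeds; "joint_torque": joint torques, N m; "tcp_pos": TCP position; "orientation": TCP orientation; "force": force on the tool from outside, world axes, zero at the start; "ft_torque": the same for the moment, N m; "finger_gap": finger opening in m.
Only numpy, scipy, OpenCV 4.12 (cv2) and the standard library are available. Lean on these libraries where they do the work, as an engineer would, in place of code of your own. Each camera call takes 0.05 s, during which the arm holds its last target.

## Working session

There is one attempt and no reset: what is moved stays moved. The work goes in short steps, Python scripts to look and compute and a tool call to move; the robot and the scene stay as the last step left them, time stands still between calls to the robot, and variables do not carry over. Pictures are saved under pics/ and viewed, and the job is handed in when it is done.

Besides the shell and the picture viewer there is one more tool, called as name(argument=value, ...) on one line, values as JSON. move_arm: Moves the arm, as the interface text tells. Its arguments: {"type":"object","properties":{"rows":{"type":"string"},"squeeze":{"type":"number"}},"required":["rows"]}

```bash
mkdir -p pics; python3 - <<'E'
from station import env
import cv2
for n in("scene","top"):
    cv2.imwrite(f"pics/{n}0.png",env.get_image(n)); c=env.get_calibration(n); print(n,c)
s=env.observe(); print(s)
E
```

```text
scene {'fx': 373.54890091439603, 'fy': 373.54890091439603, 'cx': 315.639988276024, 'cy': 200.76486645720644, 'R': array([[-0.85445282, -0.51933246, -0.01428895],
       [-0.32687361,  0.55877289, -0.76218534],
       [ 0.40381187, -0.64658074, -0.64720115]]), 't': array([0.53734044, 0.23946645, 0.69998637])}
top {'fx': 488.1305157231772, 'fy': 488.1305157231772, 'cx': 310.7670830527682, 'cy': 194.3435701977254, 'R': array([[ 0.01684394, -0.99941528, -0.02975533],
       [-0.99945311, -0.01598269, -0.02894872],
       [ 0.02845622,  0.03022667, -0.99913792]]), 't': array([0.0398205 , 0.57943481, 0.93760591])}
{'clock': 0.1, 'q': array([-81.29101816,  33.02892161,   1.42445498,  82.38122467,
        -0.86021062,  64.68789316,  -3.23827817]), 'joint_vel': array([ 0.03623727, -0.12888585, -0.03203155, -0.2175111 , -0.06561595,
       -0.07598228,  0.0365175 ]), 'joint_torque': array([ 7.15705304e-03, -7.67310762e+01,  2.25875616e+00, -2.86607105e+01,
        1.60714524e-02,  8.69472715e-03, -4.59211037e-05]), 'tcp_pos': array([0.15758925, 0.65588982, 0.21001902]), 'orientation': array([ -87.2174685 ,   89.91254754, -100.7280489 ]), 'force': array([-0.44171028,  0.49607981,  0.76351959]), 'ft_torque': array([-0.04839139,  0.07053949,  0.04883617]), 'finger_gap': 0.08553482403714809}
```

View pics/scene0.png

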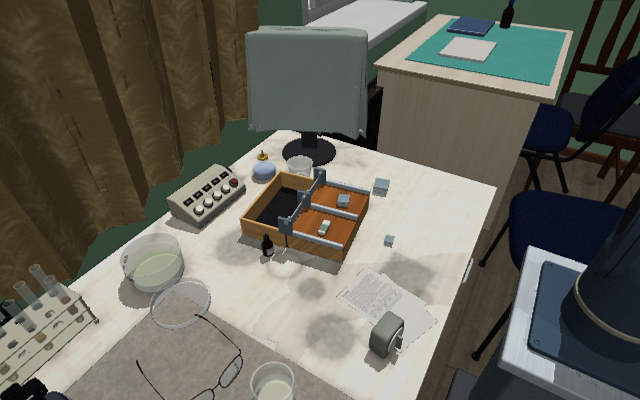

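View pics/top0.png

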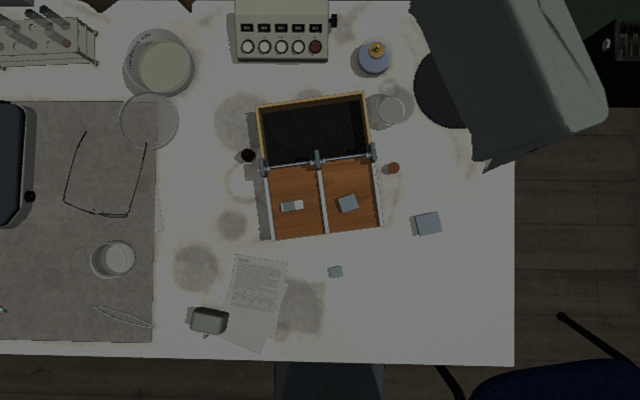

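```bash
python3 - <<'E'
import cv2
t=cv2.imread("pics/top0.png")
c=cv2.resize(t[85:285,240:450],None,fx=3,fy=3,interpolation=cv2.INTER_CUBIC)
cv2.imwrite("pics/crop0.png",cv2.convertScaleAbs(c,alpha=1.4,beta=10))
s=cv2.imread("pics/scene0.png")
c=cv2.resize(s[145:275,225:405],None,fx=4,fy=4,interpolation=cv2.INTER_CUBIC)
cv2.imwrite("pics/crop1.png",c)
E
```

```text
(no output)
```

View pics/crop0.png

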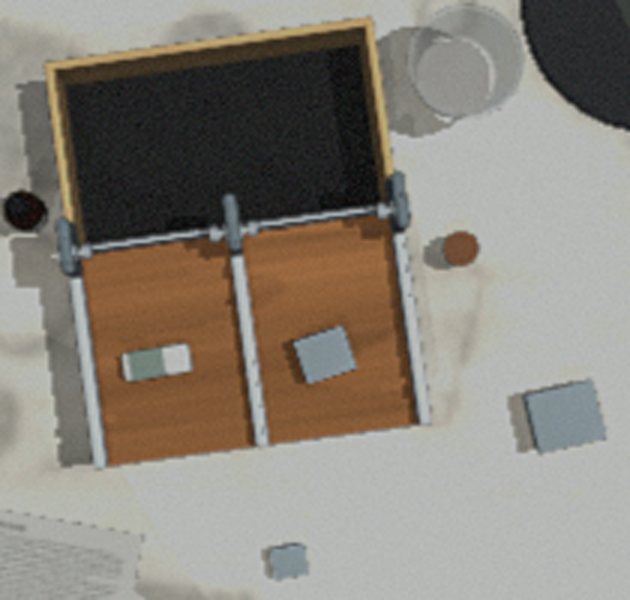

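View pics/crop1.png

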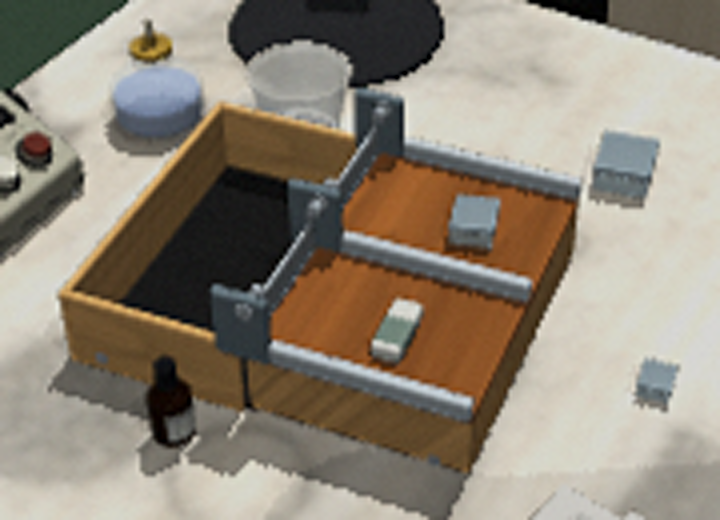

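```bash
cat > h.py <<'E'
from station import env
import numpy as np
def back(name,uv,z):
    c=env.get_calibration(name);R,t=np.array(c["R"]),np.array(c["t"])
    d=R.T@np.array([(uv[0]-c["cx"])/c["fx"],(uv[1]-c["cy"])/c["fy"],1]);o=-R.T@t
    return o+d*(z-o[2])/d[2]
def proj(name,X):
    c=env.get_calibration(name);p=np.array(c["R"])@X+np.array(c["t"])
    return np.array([c["fx"]*p[0]/p[2]+c["cx"],c["fy"]*p[1]/p[2]+c["cy"]])
T=lambda u,v:(240+u/3-.33,85+v/3-.33)
S=lambda u,v:(225+u/4-.37,145+v/4-.37)
E
python3 - <<'E'
from h import *
from scipy.optimize import least_squares
# model pts
obs=[("top",T(99,466),(-.130,.100,.063)),("top",T(262,444),(-.130,0,.063)),("top",T(423,423),(-.130,-.100,.063)),
("top",T(49,64),(.124,.104,.056)),("top",T(373,19),(.124,-.104,.056)),
("scene",S(64,293),(.124,.104,.056)),("scene",S(222,103),(.124,-.104,.056)),
("scene",S(469,407),(-.130,.100,.060)),("scene",S(529,291),(-.130,0,.060)),("scene",S(577,186),(-.130,-.1,.060))]
def W(p,m):
    c,s=np.cos(p[2]),np.sin(p[2]);return np.array([p[0]+c*m[0]-s*m[1],p[1]+s*m[0]+c*m[1],m[2]])
f=lambda p:np.concatenate([proj(n,W(p,m))-uv for n,uv,m in obs])
r=least_squares(f,[.6,0,.1],loss="soft_l1");p=r.x;print(p,np.degrees(p[2]));print(f(p).reshape(-1,2).round(1))
c,s=np.cos(p[2]),np.sin(p[2])
def loc(X):d=X[:2]-p[:2];return np.array([c*d[0]+s*d[1],-s*d[0]+c*d[1]])
K=[loc(back("top",T(*q),.065)) for q in((293,345),(343,326),(356,365),(307,383))]
print("box",np.array(K).round(4),np.mean(K,0))
K2=[loc(back("scene",S(*q),.065)) for q in((455,196),(500,198),(495,231),(450,226))]
print("box scene",np.array(K2).round(4),np.mean(K2,0))
for n,z in(((565,415),.03),((287,560),.015)):
  print(back("top",T(*n),z))
for n,u,z in(("cup",(465,70),.054),("stopper",(461,247),.022),("oil",(25,210),.058),("eraser",(157,361),.061)):
  print(n,loc(back("top",T(*u),z)))
np.save("pose.npy",p)
for m in((-.13,-.05,.05),(0,-.05,.05),(-.07,-.05,.05)):print(m,W(p,m))
E
```

```text
[0.63518374 0.03530486 0.1427036 ] 8.176314274702412
[[ 0.1  0.2]
 [ 0.   0.7]
 [ 1.   0.9]
 [-1.8 -1.7]
 [ 1.5 -1.5]
 [-2.6  0.6]
 [-0.7 -0.6]
 [ 0.3  0.8]
 [ 0.3 -0.2]
 [ 1.   0.6]]
box [[-0.0715 -0.0263]
 [-0.0639 -0.0578]
 [-0.0883 -0.0626]
 [-0.0954 -0.0318]] [-0.07975934 -0.0446503 ]
box scene [[-0.0625 -0.0579]
 [-0.0886 -0.0664]
 [-0.096  -0.0361]
 [-0.0696 -0.0303]] [-0.07917667 -0.04766302]
[ 0.52774856 -0.17262692  0.03      ]
[ 4.31782028e-01 -4.10119122e-04  1.50000000e-02]
cup [ 0.08330196 -0.1530628 ]
stopper [-0.02251222 -0.14115209]
oil [0.03202864 0.12667091]
eraser [-0.07065098  0.05716486]
(-0.13, -0.05, 0.05) [ 0.51361616 -0.03267547  0.05      ]
(0, -0.05, 0.05) [ 0.64229473 -0.0141869   0.05      ]
(-0.07, -0.05, 0.05) [ 0.57300627 -0.02414228  0.05      ]
```

```bash
python3 - <<'E'
from h import *
from scipy.spatial.transform import Rotation as Ro
s=env.observe();R=Ro.from_euler("xyz",s["orientation"],degrees=True).as_matrix();print(R.round(3))
a=np.degrees(np.arctan2(R[1,1],R[0,1]));p=np.load("pose.npy");print("jaw",a,"want",98.18, "twist",(98.18-a+90)%180-90)
c,q=np.cos(p[2]),np.sin(p[2])
for m in((-.14,-.047),(-.118,-.047),(.0,-.048),(.01,-.048)):print(m,p[0]+c*m[0]-q*m[1],p[1]+q*m[0]+c*m[1])
E
```

```text
[[-0.     0.234  0.972]
 [-0.001  0.972 -0.234]
 [-1.    -0.002  0.   ]]
jaw 76.4894163668719 want 98.18 twist 21.690583633128114
(-0.14, -0.047) 0.5032911527552486 -0.031128160103089882
(-0.118, -0.047) 0.5250675251370234 -0.02799932551329805
(0.0, -0.048) 0.6420102876660785 -0.012207229639949815
(0.01, -0.048) 0.6519086387487034 -0.010785032099135346
```

move_arm(rows="0.04 -0.025 0 3 0.3; 0.045 -0.03 0 3 0.6; 0.045 -0.035 0 3 0.85; 0.04 -0.04 0 3 0.85; 0.035 -0.045 0 3 0.85; 0.03 -0.045 0 3 0.85; 0.03 -0.05 0 3 0.85; 0.025 -0.05 0 0.7 0.85; 0.02 -0.05 0 0 0.85; 0.02 -0.05 0 0 0.85")

```text
clock: 1.35
tcp_pos: [0.4881, 0.2344, 0.2106]
orientation: [-149.9, 90.0, -141.8]
force: [1.3, 0.1, -0.3]
finger_gap: 0.0127
```

move_arm(rows="0.005 -0.045 0 0 0.85; 0.005 -0.045 0 0 0.85; 0.005 -0.045 0 0 0.85; 0 -0.045 0 0 0.85; 0 -0.045 0 0 0.85; 0 -0.042 0 0 0.85; 0 0 0 0 0.85; 0 0 0 0 0.85")

```text
clock: 2.35
tcp_pos: [0.5025, -0.0302, 0.2106]
orientation: [128.0, 90.0, 136.2]
force: [-0.0, -0.8, 1.0]
finger_gap: 0.0129
```

```bash
python3 - <<'E'
from h import *
import cv2
from scipy.spatial.transform import Rotation as Ro
s=env.observe();R=Ro.from_euler("xyz",s["orientation"],degrees=True).as_matrix();print(s["tcp_pos"],R.round(3),np.degrees(np.arctan2(R[1,1],R[0,1])),s["force"])
cv2.imwrite("pics/s1.png",cv2.resize(env.get_image("scene")[90:290,200:440],None,fx=3,fy=3))
E
```

```text
[ 0.5025462  -0.03016103  0.21060036] [[-0.    -0.142  0.99 ]
 [ 0.     0.99   0.142]
 [-1.     0.001 -0.   ]] 98.19151950876935 [-0.02963779 -0.84620604  0.96237138]
```

View pics/s1.png

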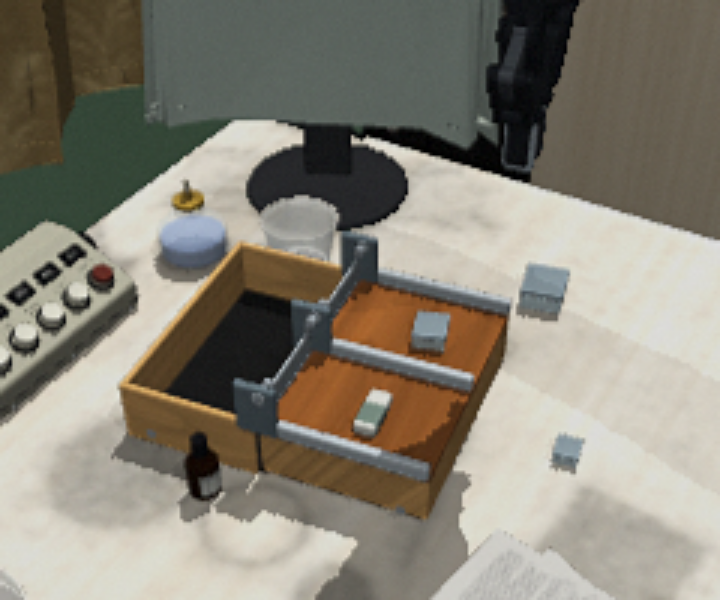

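move_arm(rows="0 0 -0.03 0 0.85; 0 0 -0.04 0 0.85; 0 0 -0.03 0 0.85; 0 0 -0.025 0 0.85; 0 0 -0.015 0 0.85; 0 0 -0.01 0 0.85; 0 0 -0.005 0 0.85; 0 0 0 0 0.85")

```text
clock: 3.4
tcp_pos: [0.5028, -0.0304, 0.0559]
orientation: [61.5, 90.0, 69.7]
force: [0.1, -0.1, 0.3]
finger_gap: 0.0128
```

```bash
cat > look.py <<'E'
from h import *
import cv2,sys
n=sys.argv[1]
s=env.observe();print(s["tcp_pos"],s["force"],s["clock"])
a=cv2.resize(env.get_image("scene")[130:270,230:410],None,fx=4,fy=4,interpolation=cv2.INTER_CUBIC)
cv2.imwrite(f"pics/{n}s.png",a)
c=cv2.resize(env.get_image("top")[85:285,240:450],None,fx=3,fy=3,interpolation=cv2.INTER_CUBIC)
cv2.imwrite(f"pics/{n}t.png",cv2.convertScaleAbs(c,alpha=1.4,beta=10))
E
python3 look.py a
```

```text
[ 0.50276939 -0.0303993   0.05585494] [ 0.09269413 -0.08844147  0.32168496] 3.4
```

View pics/as.png

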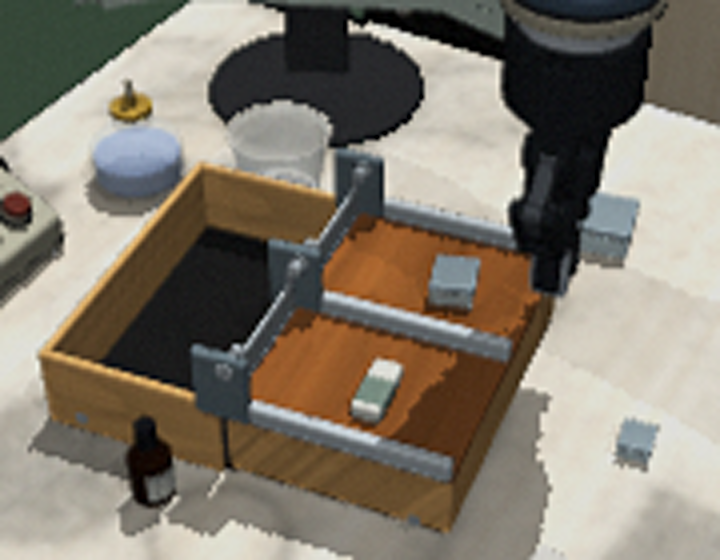

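View pics/at.png

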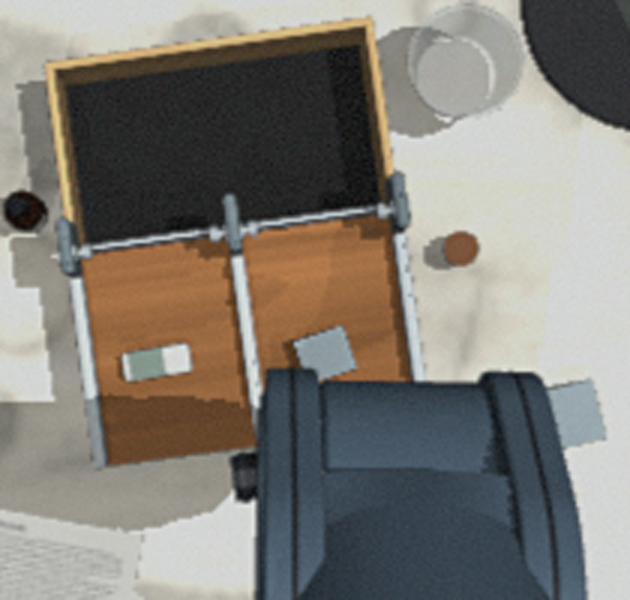

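move_arm(rows="0.006 0.0009 0 0 0.85; 0.006 0.0009 0 0 0.85; 0.005 0.0007 0 0 0.85; 0.005 0.0007 0 0 0.85; 0.005 0.0007 0 0 0.85; 0.005 0.0007 0 0 0.85; 0.005 0.0007 0 0 0.85; 0.005 0.0007 0 0 0.85; 0.005 0.0007 0 0 0.85; 0 0 0 0 0.85")

```text
clock: 4.75
tcp_pos: [0.5501, -0.0239, 0.0558]
orientation: [-2.1, 90.0, 6.1]
force: [-0.3, -0.2, -0.9]
finger_gap: 0.0128
```

```bash
python3 look.py b
```

```text
[ 0.55007449 -0.02387507  0.05577397] [-0.25108734 -0.21769701 -0.85481886] 4.75
```

View pics/bs.png

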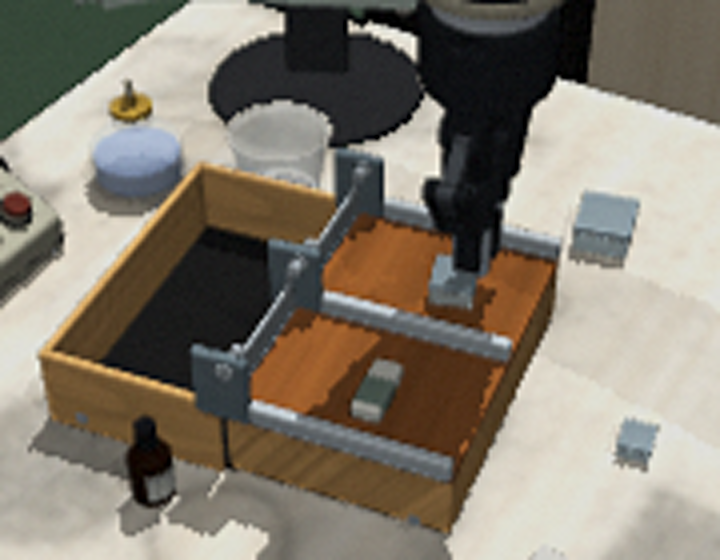

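```bash
python3 - <<'E'
from h import *
p=np.load("pose.npy")
s=env.observe();X=s["tcp_pos"];c,q=np.cos(p[2]),np.sin(p[2]);d=X[:2]-p[:2];print([c*d[0]+q*d[1],-q*d[0]+c*d[1]])
for o in(0,.011,-.011):
  u=proj("scene",X+[o*c,o*q,0]);print((u-[230,130])*4)
E
python3 -c "
import cv2
a=cv2.imread('pics/bs.png')
b=cv2.imread('pics/as.png')
cv2.imwrite('pics/bz.png',cv2.hconcat([cv2.resize(i[180:330,380:530],None,fx=2.6,fy=2.6,interpolation=cv2.INTER_CUBIC) for i in(b,a)]))"
```

```text
[np.float64(-0.09324802720415458), np.float64(-0.046507891712765356)]
[474.32571574 289.65227614]
[457.12567103 285.19332277]
[491.65544861 294.14484998]
```

View pics/bz.png

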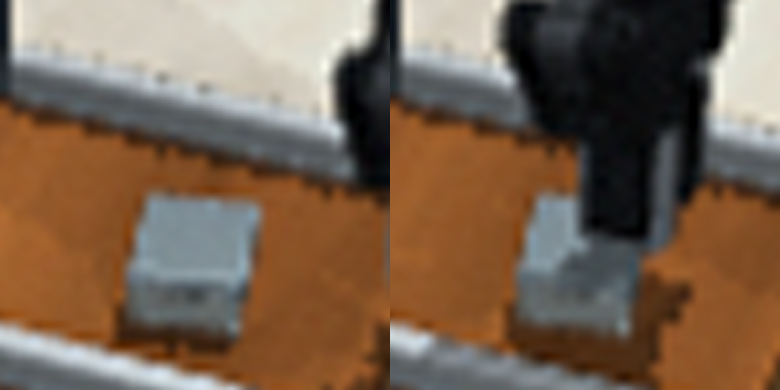

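View pics/bt.png

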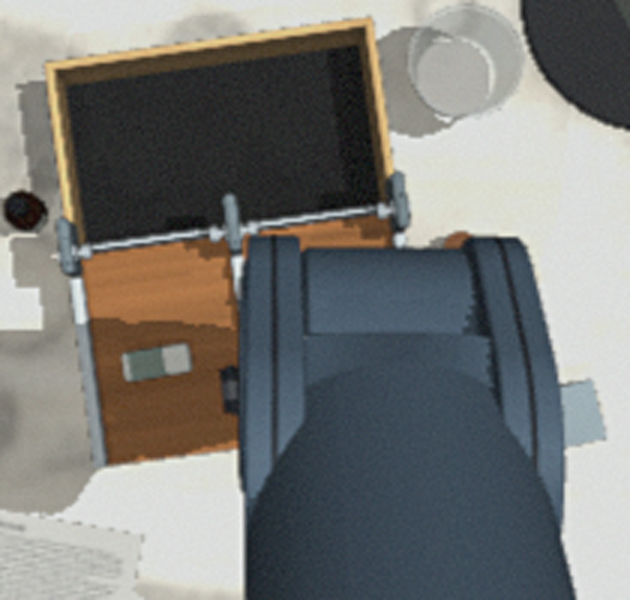

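move_arm(rows="0 0 0.008 0 0.85; 0 0 0.007 0 0.85; -0.02 -0.0029 0 0 0.85; -0.02 -0.0029 0 0 0.9; -0.007 -0.001 0 0 1; 0 0 0 0 1; 0 0 0 0 1; 0 0 -0.015 0 1; 0 0 0 0 1")

```text
clock: 5.98
tcp_pos: [0.5027, -0.0306, 0.0551]
orientation: [171.2, 89.9, 179.4]
force: [-0.6, -0.1, 0.3]
finger_gap: 0.0002
```

```bash
python3 look.py c;python3 - <<'E'
from h import *
import cv2
p=np.load("pose.npy")
s=env.observe();X=s["tcp_pos"];c,q=np.cos(p[2]),np.sin(p[2])
a=cv2.imread("pics/cs.png")[180:330,400:600]
a=cv2.resize(a,None,fx=3.8,fy=3.8,interpolation=cv2.INTER_CUBIC)
for ox in(.011,-.011):
  for oy in (.0145,-.0145):
    u=proj("scene",X+[ox*c-oy*q,ox*q+oy*c,0]);u=((u-[230,130])*4-[400,180])*3.8
    cv2.circle(a,tuple(int(v) for v in u),4,(0,0,255),-1)
cv2.imwrite("pics/cz.png",a);print(s["finger_gap"])
E
```

```text
[ 0.5026936  -0.03061298  0.05512523] [-0.59093853 -0.10726953  0.33929048] 5.975
2.648232010197929e-05
```

View pics/cz.png

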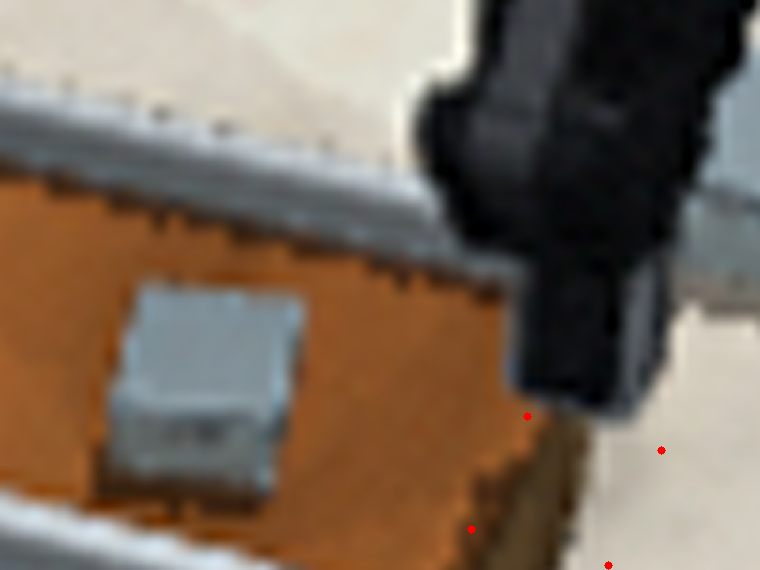

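move_arm(rows="0.01 0.0014 0 0 1; 0 0 0 0 1; 0 0 -0.002 0 1; 0 0 -0.002 0 1; 0 0 0 0 1")

```text
clock: 6.7
tcp_pos: [0.5124, -0.0294, 0.0516]
orientation: [176.0, 90.0, -175.8]
force: [0.4, -0.0, -0.6]
finger_gap: -0.0001
```

```bash
sed -i 's/crop//' look.py; cat > dots.py <<'E'
from h import *
import cv2,sys
n=sys.argv[1]
s=env.observe();print(s["tcp_pos"],s["force"],s["clock"])
im=env.get_image("scene");x0,y0=[int(v) for v in sys.argv[2:4]]
a=cv2.resize(im[y0:y0+40,x0:x0+54],None,fx=14,fy=14,interpolation=cv2.INTER_CUBIC)
p=np.load("pose.npy");X=s["tcp_pos"];c,q=np.cos(p[2]),np.sin(p[2])
for ox in(.011,-.011):
  for oy in (.0145,-.0145):
    u=(proj("scene",X+[ox*c-oy*q,ox*q+oy*c,0])-[x0,y0]+.5)*14
    cv2.circle(a,tuple(int(v) for v in u),4,(0,0,255),-1)
cv2.imwrite(f"pics/{n}.png",a)
E
python3 dots.py d 325 172
```

```text
[ 0.51237977 -0.02941142  0.0515876 ] [ 0.39250511 -0.03167645 -0.593397  ] 6.7
```

View pics/d.png

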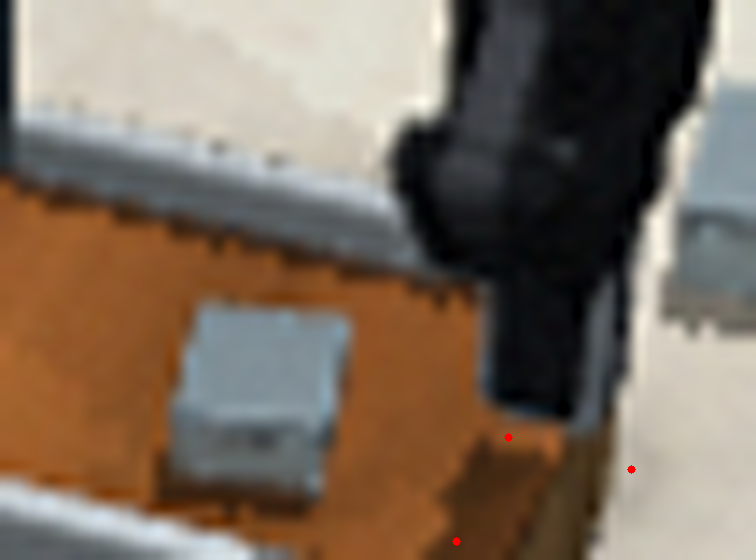

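move_arm(rows="0 0 -0.002 0 1; 0 0 -0.001 0 1; 0 0 0 0 1")

```text
clock: 7.12
tcp_pos: [0.5126, -0.0294, 0.0487]
orientation: [176.4, 90.0, -175.4]
force: [-0.1, -0.4, -0.5]
finger_gap: 0.0005
```

move_arm(rows="0.008 0.0011 0 0 1; 0 0 -0.002 0 1; 0 0 -0.001 0 1; 0 0 0 0 1")

```text
clock: 7.62
tcp_pos: [0.5204, -0.0283, 0.0456]
orientation: [178.7, 90.0, -173.1]
force: [-0.2, -0.1, 0.2]
finger_gap: 0.0002
```

```bash
python3 dots.py e 325 172
```

```text
[ 0.52043419 -0.02830023  0.04562193] [-0.15646112 -0.14990119  0.22638609] 7.625
```

View pics/e.png

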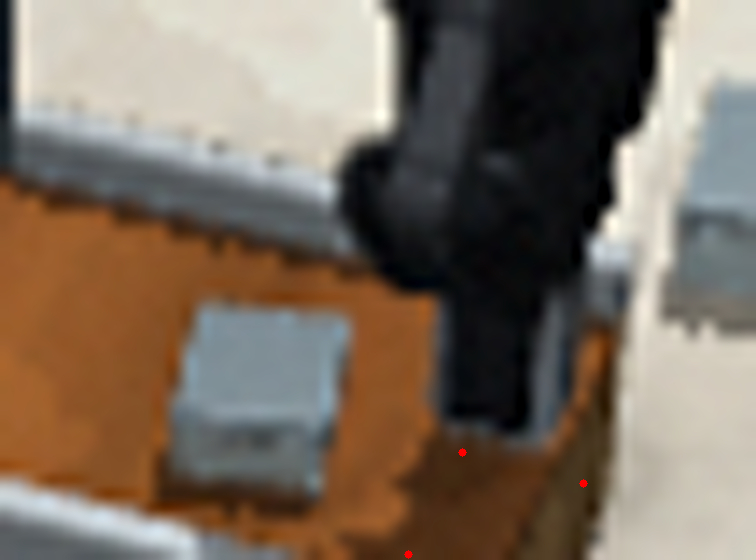

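```bash
python3 - <<'E'
from h import *
from scipy.optimize import least_squares
p=np.load("pose.npy");X=env.observe()["tcp_pos"];c,q=np.cos(p[2]),np.sin(p[2])
for ox,px in((.011,(438,420)),(.011,(445,430)),(-.011,(545,445)),(-.011,(550,445))):
  uv=np.array([325,172])+np.array(px)/14-.5
  r=least_squares(lambda w:proj("scene",X+[ox*c-w[0]*q,ox*q+w[0]*c,w[1]])-uv,[0,0]);print(r.x, X[2]+r.x[1])
E
```

```text
[0.00220664 0.02043884] 0.06614597313599105
[-0.00261922  0.01437889] 0.06008602739452304
[0.01445418 0.03175285] 0.07745998428380792
[0.01111354 0.02908901] 0.07479614170622878
```

move_arm(rows="0 0 -0.001 0 1; 0 0 -0.001 0 1; 0 0 -0.001 0 1; 0 0 0 0 1")

```text
clock: 8.18
tcp_pos: [0.5206, -0.0282, 0.0427]
orientation: [172.1, 90.0, -179.7]
force: [-0.3, 0.5, 0.2]
finger_gap: -0.0002
```

move_arm(rows="0 0 -0.001 0 1; 0 0 -0.001 0 1; 0 0 0 0 1")

```text
clock: 8.55
tcp_pos: [0.5206, -0.0283, 0.0407]
orientation: [-175.1, 90.0, -166.9]
force: [-0.4, -0.2, 0.2]
finger_gap: 0.0002
```

```bash
python3 dots.py f 325 172
```

```text
[ 0.5206302  -0.02827571  0.04069224] [-0.41689267 -0.23425935  0.23071381] 8.55
```

View pics/f.png

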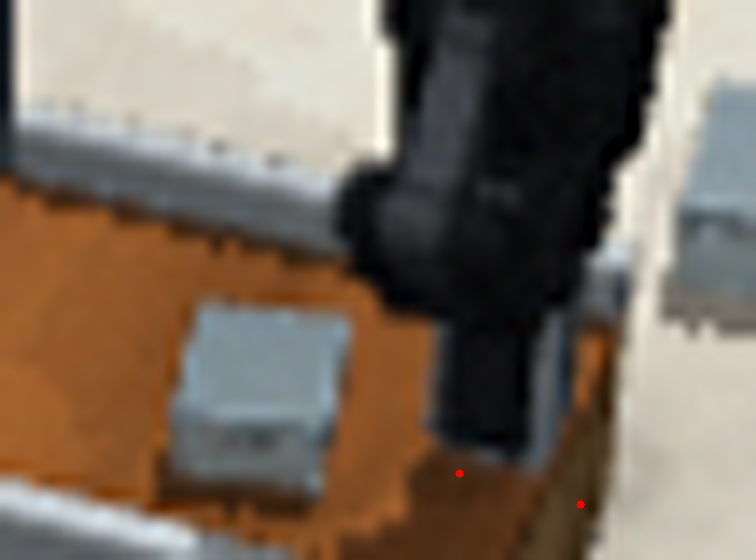

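```bash
python3 - <<'E'
from h import *
p=np.load("pose.npy");X=env.observe()["tcp_pos"].copy();c,q=np.cos(p[2]),np.sin(p[2])
for z in(.05,.06):
 X[2]=z
 for ox in(.011,-.011):
  for w in(0,.0075,.0145):
   print(z,ox,w,((proj("scene",X+[ox*c-w*q,ox*q+w*c,0])-[325,172]+.5)*14).round())
E
```

```text
0.05 0.011 0 [436. 483.]
0.05 0.011 0.0075 [422. 510.]
0.05 0.011 0.0145 [409. 535.]
0.05 -0.011 0 [559. 516.]
0.05 -0.011 0.0075 [546. 543.]
0.05 -0.011 0.0145 [533. 568.]
0.06 0.011 0 [439. 439.]
0.06 0.011 0.0075 [425. 466.]
0.06 0.011 0.0145 [412. 491.]
0.06 -0.011 0 [563. 471.]
0.06 -0.011 0.0075 [550. 498.]
0.06 -0.011 0.0145 [537. 524.]
```

move_arm(rows="0 0 -0.001 0 1; 0 0 -0.001 0 1; 0 0 -0.001 0 1; 0 0 0 0 1")

```text
clock: 9.1
tcp_pos: [0.5206, -0.0283, 0.0377]
orientation: [177.1, 90.0, -174.7]
force: [-0.8, -0.3, 0.5]
finger_gap: -0.0002
```

move_arm(rows="0 0 -0.001 0 1; 0 0 -0.001 0 1; 0 0 0 0 1")

```text
clock: 9.48
tcp_pos: [0.5206, -0.0283, 0.0357]
orientation: [-174.2, 90.0, -166.0]
force: [-0.6, 0.9, 0.2]
finger_gap: -0.0001
```

```bash
python3 dots.py g 325 172
```

```text
[ 0.52061951 -0.02829053  0.03568875] [-0.6267649   0.8963572   0.24105444] 9.475
```

View pics/g.png

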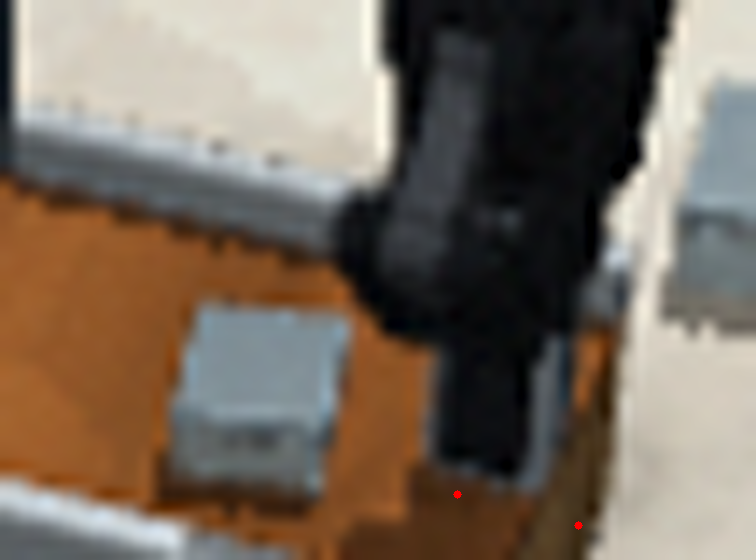

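move_arm(rows="0.005 0.0007 0 0 1; 0.005 0.0007 0 0 1; 0.004 0.0006 0 0 1; 0.004 0.0006 0 0 1; 0.004 0.0006 0 0 1; 0.004 0.0006 0 0 1; 0.004 0.0006 0 0 1; 0 0 0 0 1")

```text
clock: 10.52
tcp_pos: [0.5511, -0.0238, 0.0358]
orientation: [-9.2, 90.0, -1.0]
force: [0.1, -0.0, 0.6]
finger_gap: 0.0003
```

```bash
python3 dots.py h 315 172
```

```text
[ 0.55109252 -0.02381231  0.03576601] [ 0.06618108 -0.00078801  0.55488441] 10.525
```

View pics/h.png

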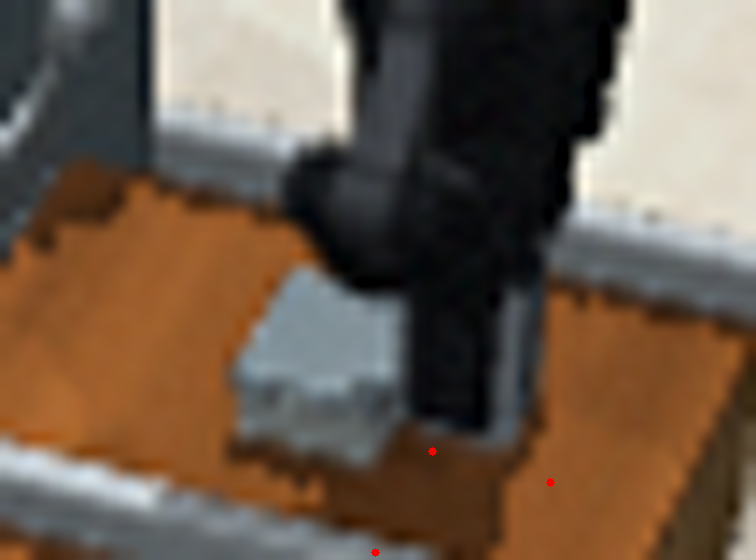

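move_arm(rows="0.004 0.0006 0 0 1; 0.005 0.0007 0 0 1; 0.005 0.0007 0 0 1; 0.005 0.0007 0 0 1; 0.005 0.0007 0 0 1; 0.005 0.0007 0 0 1; 0.005 0.0007 0 0 1; 0.005 0.0007 0 0 1; 0.004 0.0006 0 0 1; 0 0 0 0 1")

```text
clock: 11.82
tcp_pos: [0.594, -0.0177, 0.0357]
orientation: [-2.4, 90.0, 5.8]
force: [-0.6, -0.1, 0.5]
finger_gap: 0.0001
```

```bash
python3 dots.py i 300 165
```

```text
[ 0.5940358  -0.017688    0.03574993] [-0.6469389  -0.08517118  0.47342981] 11.825
```

View pics/i.png

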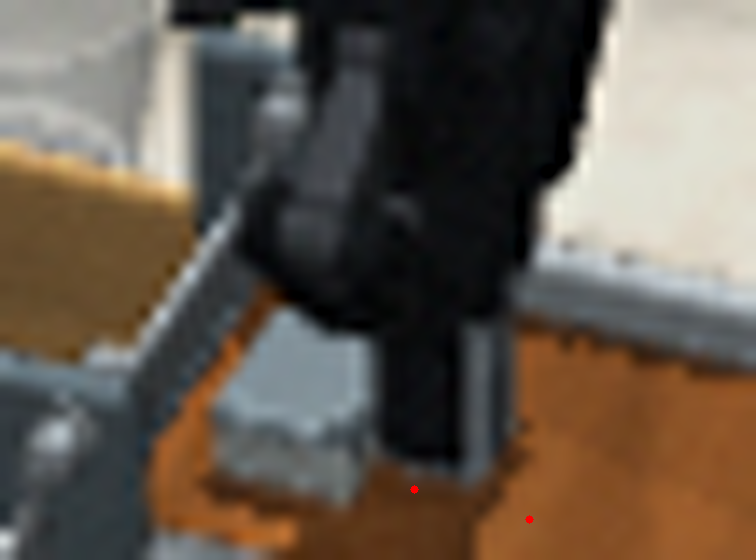

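move_arm(rows="0.004 0.0006 0 0 1; 0.005 0.0007 0 0 1; 0.005 0.0007 0 0 1; 0.005 0.0007 0 0 1; 0.004 0.0006 0 0 1; 0 0 0 0 1")

```text
clock: 12.62
tcp_pos: [0.6171, -0.0143, 0.0357]
orientation: [-1.1, 90.0, 7.1]
force: [-0.2, 0.2, 0.0]
finger_gap: 0.0
```

```bash
python3 dots.py j 295 165
```

```text
[ 0.61707553 -0.01433629  0.03574034] [-0.20465911  0.15119535  0.01918029] 12.625
```

View pics/j.png

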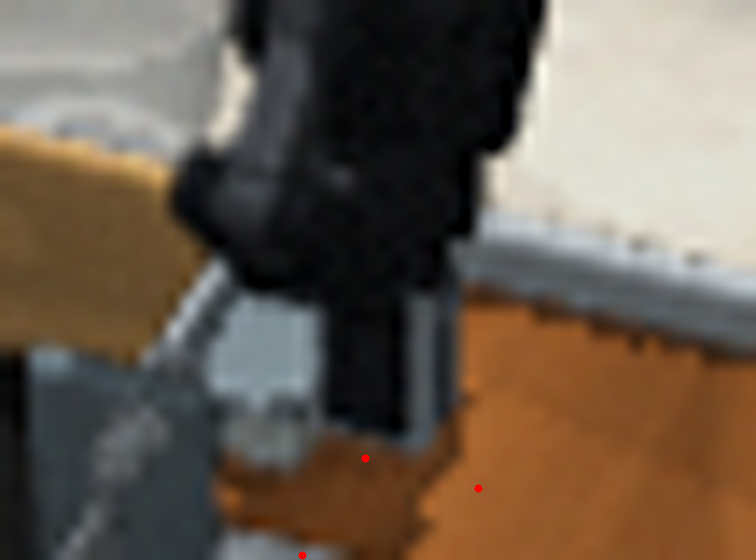

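move_arm(rows="0.003 0.0004 0 0 1; 0.004 0.0006 0 0 1; 0.004 0.0006 0 0 1; 0.004 0.0006 0 0 1; 0.004 0.0006 0 0 1; 0 0 0 0 1; 0 0 0 0 1")

```text
clock: 13.55
tcp_pos: [0.6355, -0.0117, 0.0357]
orientation: [179.5, 90.0, -172.3]
force: [-0.1, -0.8, 0.5]
finger_gap: -0.0
```

```bash
python3 dots.py k 285 165; python3 look.py k2
```

```text
[ 0.63552409 -0.01165513  0.03570002] [-0.14022811 -0.80920825  0.50764179] 13.55
[ 0.63549188 -0.0117332   0.03574131] [-1.28029954  0.30766324  0.12154733] 13.6
```

View pics/k.png

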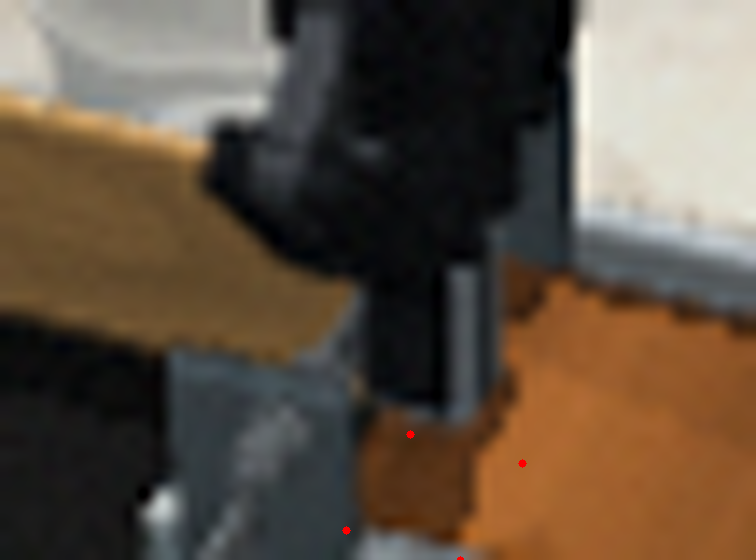

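View pics/k2s.png

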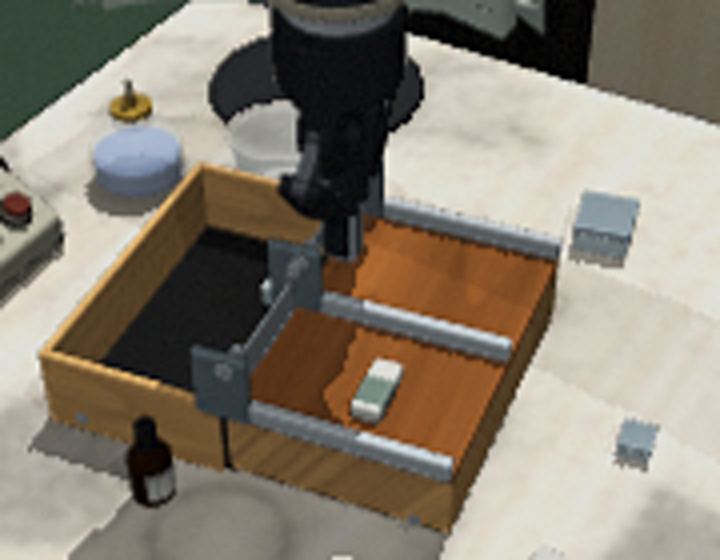

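move_arm(rows="0.004 0.0006 0 0 1; 0.004 0.0006 0 0 1; 0 0 0 0 1; 0 0 0 0 1")

```text
clock: 14.2
tcp_pos: [0.6398, -0.0112, 0.0355]
orientation: [177.6, 89.6, -174.3]
force: [-14.7, -1.8, 11.1]
finger_gap: 0.0001
```

```bash
python3 look.py l
```

```text
[ 0.63982248 -0.01116108  0.03550648] [-14.67690321  -1.81059908  11.10983238] 14.2
```

View pics/ls.png

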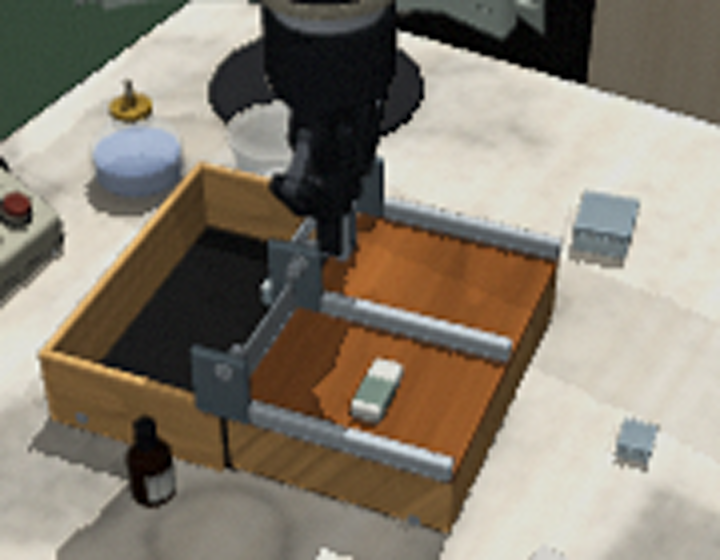

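View pics/lt.png

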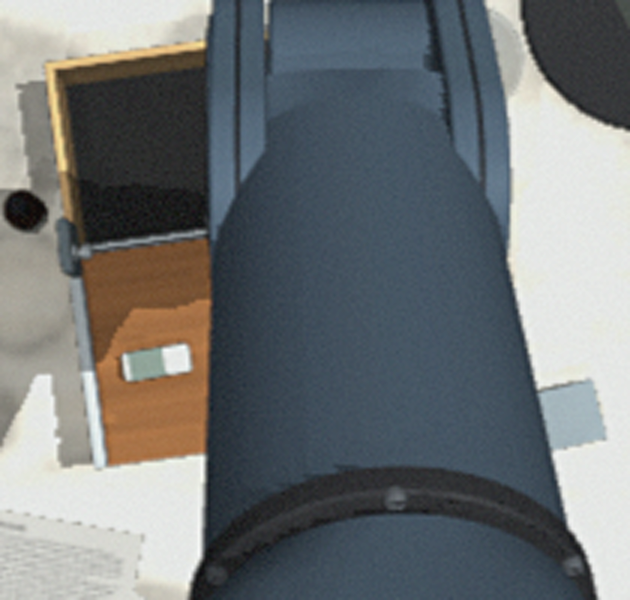

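move_arm(rows="-0.004 -0.0006 0 0 1; -0.005 -0.0007 0 0 1; -0.008 -0.0011 0 0 1; -0.01 -0.0014 0 0 1; -0.01 -0.0014 0 0 1; -0.01 -0.0014 0 0 1; -0.01 -0.0014 0 0 1; 0 0 0 0 1")

```text
clock: 15.3
tcp_pos: [0.5859, -0.0187, 0.0359]
orientation: [-177.3, 90.0, -169.1]
force: [-0.6, 0.7, 0.3]
finger_gap: -0.0001
```

```bash
python3 look.py m
```

```text
[ 0.5858547  -0.01869723  0.03588824] [-0.64328114  0.71258971  0.28436742] 15.3
```

View pics/ms.png

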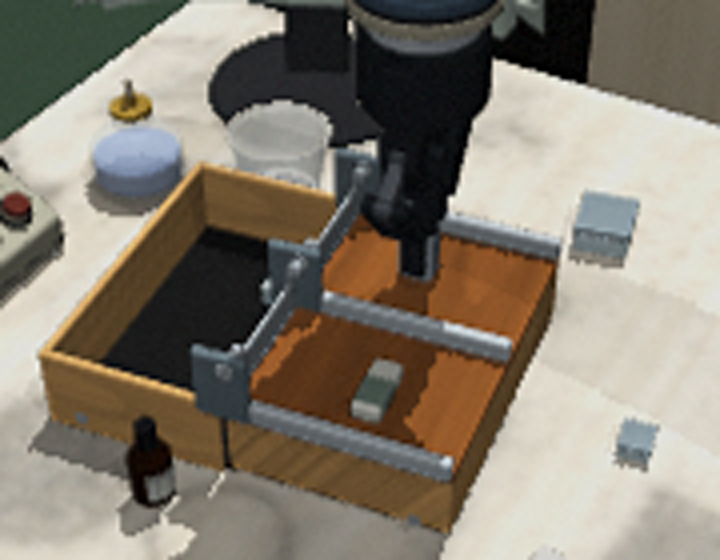

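move_arm(rows="-0.02 -0.003 0 0 1; -0.02 -0.003 0.02 0 1; -0.01 0 0.05 0 1; 0 0.03 0.05 0 1; 0 0.05 0.03 0 1; -0.01 0.06 0 0 1; -0.01 0.06 0 0 1; -0.01 0.06 0 0 1; 0 0.06 0 0 1; 0 0 0 0 1")

```text
clock: 16.65
tcp_pos: [0.5052, 0.3021, 0.1855]
orientation: [89.1, 89.8, 97.8]
force: [0.0, -0.7, -0.3]
finger_gap: 0.0
```

```bash
python3 look.py n
```

```text
[0.5052236  0.30210415 0.18546253] [ 0.04536242 -0.71335245 -0.2730677 ] 16.65
```

View pics/nt.png

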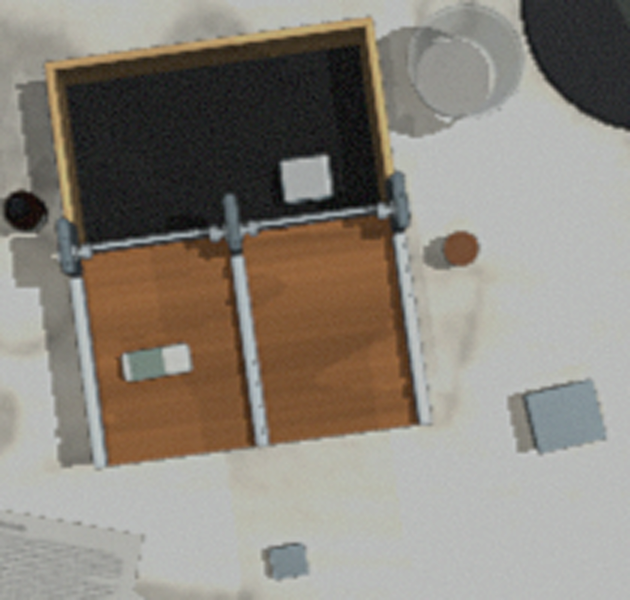

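View pics/ns.png

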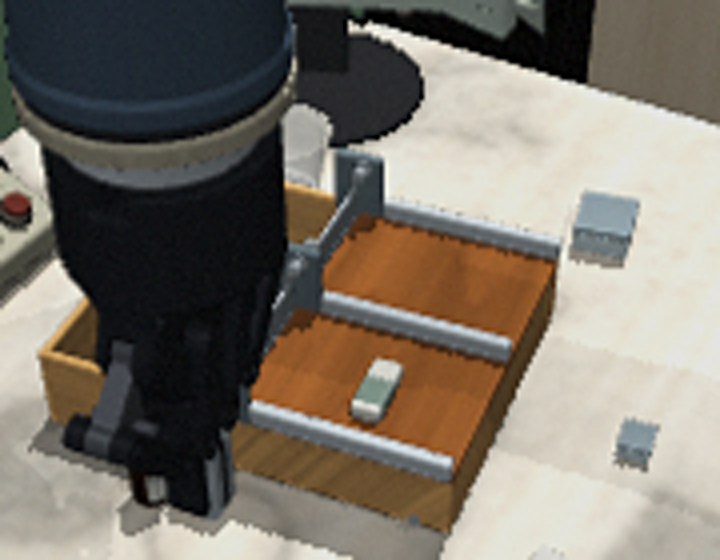

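```bash
python3 -c "
from station import env
s=env.observe();print(s['force'],abs(s['joint_vel']).max());print(env.close_job())"
```

```text
[ 0.04219239  0.43320263 -0.15674753] 2.011225435841566
the job is handed in; nothing more can be done
None
```

I pushed the middle-sized cover-glass box along the right lane with closed fingertips, never gripping or lifting it. It went through the flap and dropped into the catch tray. I then drew the fingers back and handed the job in at about 16.7 s.

- **Last pictures:** In the top view the box lies upside down (pale base up) on the tray floor, at crop pixel (305, 178). The right flap's edge is back where it was at the start, so the flap looks shut. The eraser, stopper, bottle, cup and the large and small look-alike boxes appear where they were in the first pictures. The robot was touching nothing.
- **First approach missed:** With the reported TCP 6 mm above the deck, the fingertips passed over the box without moving it. By the camera the tips stood about 19 mm higher than the TCP reading. I backed off and lowered in small steps with no contact force until they looked about 4 mm above the deck.
- **Contact at the end of the push:** The last 8 mm of the push met a resistance of about 15 N along the lane and 11 N upwards. I drew back at once, and I don't know what the fingers touched. I saw no damage or displacement afterwards.

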